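Stand the recipe tablet on its kickstand

TASK

Fold the kickstand on the back of the recipe tablet all the way out, then pick the tablet up by its carry handle and stand it up, leaning back on the kickstand, on the pale blue-green mat. It should stand wholly on the mat, square to it, with the screen facing the robot's side. Set it down gently, let go, and leave the timer, jar and shaker where they are.

Things in the scene. Friction and masses are not known exactly. Their poses are not given: they have to be found in the camera images.
- tablet_center (a point): Centre of a tablet in a dark blue case, body 120 (x) x 150 (y) x 14 (z) mm, 0.45 to 0.7 kg. It starts lying screen down. +z: out of its back; -x: to its top with the carry handle (at the start towards the robot); +x: to the lower edge it stands on; y along handle and lower edge. Stood on the fully open kickstand it leans back about 0.38 rad
- handle_mid (a point): Middle of the carry handle: orange round sleeve, 16 mm thick, 92 mm long along y, 26 mm above the worktop at the start, at x -94, z +19 mm from tablet_center; open gap of 26 mm to the case. It turns freely about its length (light drag): held by it, the tablet swings down and hangs nearly upright, top tipped about 0.1 rad to the screen side. Axes as the tablet's
- pivot_mid (a point): Middle of the kickstand's hinge line on the tablet's back (the line runs along the tablet's y); axes as the tablet's; 83.4 mm from the lower edge, 4 mm above the back face
- lower_edge (a point): Middle of the lower edge face of the tablet body (centre of its 14 mm thickness); axes as the tablet's
- foot_mid (a point): Middle of the kickstand's foot: red round bar, 16 mm thick, 76 mm long along the tablet's y, on two thin steel arms at its ends (69 mm clear between). Folded, it lies over the lower edge, its centre 16 mm above the tablet's back. It is 88.8 mm from the hinge line; its axes turn with the kickstand
- kickstand (a joint): Opening angle of the kickstand, rad: 0 folded on the back, 0.95 fully open at its stop; starts at 0 to 0.1. Stiff friction hinge (0.04 N m) that stays where left. Opening lifts the foot off the back and swings it towards the handle. Folded, the foot is 88 mm from the hinge line along +x and 12 mm along +z
- mat: Flat pale blue-green silicone mat fixed on the worktop, 170 (x) x 210 (y) x 4 mm; origin at the centre of its underside; its +x points away from the robot's side, y along its front edge. It lies to the left or the right of the tablet
- timer: Round white and red kitchen timer, 70 mm across, 44 mm high; origin at the centre of its underside. Leave alone
- jar: Jam jar with a grey lid, 62 mm across, 86 mm high; origin at the centre of its underside. Leave alone
- shaker: Grey and clear salt shaker, 44 mm across, 90 mm high; origin at the centre of its underside. Leave alone

How it is judged:
By the outcome, as a careful person would: the job done as asked, in the order asked, and still so for the second after the job is handed in, with the robot touching nothing.
It also fails if it takes over 64 s, if anything falls off the work surface, if the arm or the gripper's body presses on something with over 40 N, if the wrist force passes 120 N, or if a joint passes its speed limit or range.

ROBOT

A 6-joint arm with a two-finger parallel gripper is mounted at the origin on a cart in front of the work surface, level with it; the furniture and walls round the work are solid. World frame = base frame: x ahead of the robot, y to its left, z up, the work surface at z = 0. Lengths are in m, angles in rad, forces in N, time in s.
With the tool pointing down it reaches from about 0.325 to 1 m from the base axis. Payload 5.1 kg.
Tool frame: the origin (TCP) lies between the finger pads; the fingertips stand 25 mm ahead of it and the grasp point (between the pads) lies 6 mm ahead of it (env.tips_ahead is the distance from the TCP to the fingertips, in m); z points along the fingers, y is the line along which they close (so a half turn about z gives the same grasp; the last joint's range is limited). The gripper opens to 85 mm and grips with 20 to 120 N. Pads are 22 mm wide; open, the fingers measure 114 mm over their backs; the gripper's body (76 mm by 85 mm) begins 54 mm behind the grasp point. The pads swing forward as they close: fully open they stand 13 mm farther back than shut.
Start: joints at [-1.303, 0.124, 1.65, -0, 1.367, -0.083], TCP at [0.223, -0.61, 0.221] pointing down, gripper open.
Joint ranges: [-2.61, 2.61], [-1.02, 2.33], [0.03, 2.71], [-1.35, 4.49], [0.32, 2.68], [-2.91, 2.91]. Speed limits (rad/s): [2.57, 2.57, 3.14, 3.14, 3.14, 3.14].

INTERFACE

Orientations are given as a unit quaternion [x, y, z, w].
In Python, from rig import env gives the robot as it stands.
- The arm moves only by the tool send_rows, never from a script. Its argument "motion" is a list that holds one entry, the list of rows, each a list of 5 numbers: the closure, from 0 (fully open) to 1 (shut), then the shift along the tool's x, y, z in units of 30 mm (1.0 is 30 mm), then the turn about the tool's z in units of 8 degrees (1.0 is 8 degrees). In form: [[[jaw, x, y, z, spin], ...]]. A call has 1 to 8 rows; each row is the pose to reach, as a shift and turn from the pose commanded when the call began, along the tool's axes at that moment; what a row does not reach only later rows make up. A row lasts 1/8 s, in which the tool goes at most 62.5 mm and 10.7 degrees, less where a joint would pass 70% of its speed; a pose out of reach is approached as far as the arm can. A call with a gripper value outside its range is refused whole. The fingers move at their own pace and stop on an object; "force" is the grip in N (left out, the last holds). Time passes only in rows, so rows that repeat a pose let the fingers close. It gives the time, the measured TCP pose, the force, the opening and the grip force at its end, in the units of the state.
- env.get_state(): the state, without advancing time (a new reading comes with each control period).
- env.read_camera(name): name is "side" or "top" or "wrist"; returns a dict with "frame" (384x512x3 uint8, red, green, blue), "z_map" (384x512 float32, m along the optical axis (not along the pixel's ray), 0 where there is no reading), "mtx" (3x3 intrinsics, pixels), "dist" ([k1, k2, p1, p2, k3] as OpenCV has them; the pictures are not rectified), "rvec" (rotation vector, rad) and "tvec" (3), from world to camera coordinates, as OpenCV has them; the wrist camera has in their place "tool_from_camera" (4x4, takes a point from camera to tool coordinates, whose origin is the TCP and whose axes are the flange's). Camera axes: x right, y down, z forward; pixel columns grow to the right and rows downward; lengths in m; the calibration is good to about 2 mm. A picture is of the moment at which its call begins: read the wrist's pose just before it.
- env.close_job(): hands the job in; it is judged then, once.
The state is a dict: "time": time; "joints": joint angles; "qd": joint speeds; "effort": joint torques, N m; "ee_pos": TCP position; "tool_rot": TCP orientation; "contact_force": force on the tool from outside, world axes, zero at the start; "torque": the same for the moment, N m; "gripper_width": finger opening in m; "grip_force": force on a finger pad.
Only numpy, scipy, OpenCV 4.12 (cv2) and the standard library are available. Lean on these libraries where they do the work, as an engineer would, in place of code of your own. Each camera call takes 0.05 s, during which the arm holds its last target. There are 200 camera calls.

## Working session

There is one attempt and no reset: what is moved stays moved. The work goes in short steps, Python scripts to look and compute and a tool call to move; the robot and the scene stay as the last step left them, time stands still between calls to the robot, and variables do not carry over. Pictures are saved under pics/ and viewed, at most 10 in all, crops included, and the job is handed in when it is done.

Besides the shell and the picture viewer there is one more tool, called after "Emit:" by a JSON object that holds its "fn" and its "kwargs", one argument or row to a line. send_rows: Moves the arm, as the interface text tells. Its arguments: {"type":"object","properties":{"motion":{"type":"array"},"force":{"type":"number"}},"required":["motion"]}

```bash
ls; mkdir -p pics; cat > h.py <<'E'
import numpy as np, cv2
from rig import env
from scipy.spatial.transform import Rotation as R
def cam(n):
    s=env.get_state(); c=env.read_camera(n)
    K,d=c["mtx"],c["dist"]
    h,w=c["z_map"].shape
    u,v=np.meshgrid(np.arange(w),np.arange(h))
    p=cv2.undistortPoints(np.stack([u,v],-1).reshape(-1,1,2).astype(np.float64),np.array(K),np.array(d)).reshape(h,w,2)
    z=c["z_map"].astype(float)
    P=np.dstack([p[...,0]*z,p[...,1]*z,z])
    if n=="wrist":
        T=np.array(c["tool_from_camera"]); P=P@T[:3,:3].T+T[:3,3]
        P=P@R.from_quat(s["tool_rot"]).as_matrix().T+np.array(s["ee_pos"])
    else:
        M=cv2.Rodrigues(np.array(c["rvec"],float))[0]; P=(P-np.array(c["tvec"]).ravel())@M
    P[z==0]=np.nan
    return c["frame"],P
def save(f,name): cv2.imwrite("pics/"+name,f[...,::-1])
E
python3 - <<'E'
from h import *
f,P=cam("top"); g,Q=cam("side"); save(np.hstack([f,g])[:, :],"a0.png")
im=cv2.resize(np.vstack([f,g]),(400*1,600)); 
save(f,"top0.png");save(g,"side0.png")
np.savez("t0.npz",f=f,P=P,g=g,Q=Q)
print(env.get_state(), env.tips_ahead)
E
```

```text
pics
{'time': 0.1, 'joints': array([-1.30260661e+00,  1.24438122e-01,  1.65154984e+00,  3.80115260e-05,
        1.36751634e+00, -8.25882751e-02]), 'qd': array([ 0.00072112, -0.00199025, -0.00417423,  0.00145103,  0.00067268,
        0.00144562]), 'effort': array([ 6.33692507e-04, -4.24931395e+01, -3.66655111e+01, -1.14698746e-04,
        3.93317270e-03,  1.41461763e-05]), 'ee_pos': array([ 0.22319403, -0.6098605 ,  0.21946978]), 'tool_rot': array([ 9.84658960e-01,  1.74487303e-01, -7.00431849e-05, -9.53435395e-04]), 'contact_force': array([ 0.06976511, -1.17860665,  0.31442332]), 'torque': array([-0.01440033, -0.04025281,  0.018545  ]), 'grip_force': 0.0, 'gripper_width': 0.0854179911280351} 0.025
```

View pics/top0.png

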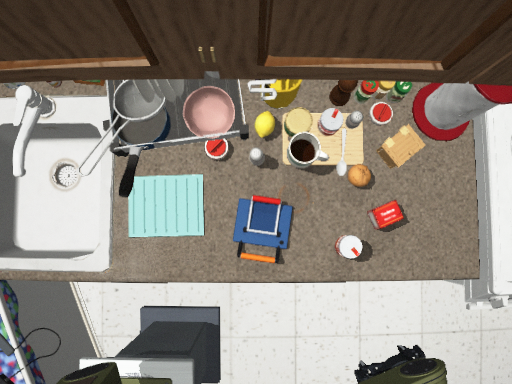

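View pics/side0.png

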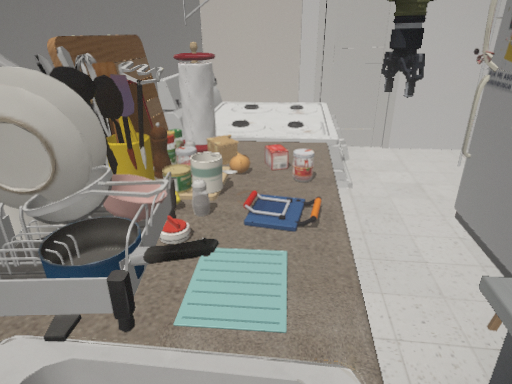

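The top view shows the tablet at about (263,222), with the orange handle at (258,257), the red foot at (266,199) and the mat at (166,205). The timer is at (217,147), the shaker at (257,156) and the jar at (349,246). The side view agrees.

```bash
python3 - <<'E'
from h import *
d=np.load("t0.npz")
for nm,f,P in (("top",d["f"],d["P"]),("side",d["g"],d["Q"])):
    hsv=cv2.cvtColor(f,cv2.COLOR_RGB2HSV); H,S,V=hsv[...,0].astype(int),hsv[...,1],hsv[...,2]
    boxes={"top":dict(orange=(230,245,290,275),red=(240,190,295,210),blue=(225,190,300,250),mat=(120,165,215,245)),
           "side":dict(orange=(300,190,335,225),red=(235,185,265,212),blue=(235,190,325,235),mat=(170,240,300,335))}[nm]
    m={"orange":(H>5)&(H<20)&(S>150)&(V>100),"red":((H<5)|(H>174))&(S>150)&(V>80),"blue":(H>100)&(H<125)&(S>120),"mat":(H>75)&(H<98)&(S>60)}
    for k,b in boxes.items():
        k_=np.zeros(H.shape,bool); k_[b[1]:b[3],b[0]:b[2]]=1; k_&=m[k]&~np.isnan(P[...,0])
        p=P[k_]
        r=cv2.minAreaRect((p[:,:2]*1000).astype(np.float32))
        z=p[:,2]
        print(nm,k,len(p),"rect",np.round(r[0],1),np.round(r[1],1),round(r[2],1),"med",np.round(np.median(p,0),4),"zpc",np.round(np.percentile(z,[5,50,95]),4))
for n,(u,v) in dict(timer=(217,147),shaker=(257,156),jar=(349,246)).items(): print(n,d["P"][v-2:v+3,u-2:u+3].reshape(-1,3).mean(0).round(3))
E
```

```text
top orange 207 rect [ 435.3 -339.4] [91.6 18.7] 80.8 med [ 0.4375 -0.3407  0.0309] zpc [0.0002 0.0309 0.0355]
top red 157 rect [ 593.1 -363.3] [74.2 13.6] 81.4 med [ 0.5932 -0.3625  0.0364] zpc [0.015  0.0364 0.0406]
top blue 1917 rect [ 528.8 -353.3] [148.4 118.5] 81.6 med [ 0.5294 -0.3523  0.0129] zpc [0.0091 0.0129 0.0167]
top mat 895 rect [575.1 -85.3] [162.9 206.7] 1.1 med [ 0.5769 -0.0836  0.0028] zpc [-0.0008  0.0028  0.0069]
side orange 120 rect [ 434.  -371.3] [159.   19.3] 82.5 med [ 0.4363 -0.3352  0.0328] zpc [0.0217 0.0328 0.0344]
side red 86 rect [ 591.6 -360.8] [76.8 11.6] 81.3 med [ 0.5908 -0.3587  0.0377] zpc [0.0327 0.0377 0.0396]
side blue 119 rect [ 514.6 -339.6] [140.3 107. ] 64.4 med [ 0.538  -0.2984  0.0139] zpc [0.0131 0.0139 0.0148]
side mat 416 rect [578.5 -77.3] [146.5 197.6] 1.8 med [ 0.5818 -0.0236  0.0049] zpc [0.0038 0.0049 0.0061]
timer [ 0.737 -0.229  0.033]
shaker [ 0.702 -0.338  0.086]
jar [ 0.467 -0.576  0.085]
```

Emit:
{"fn": "send_rows", "kwargs": {
  "motion": [
    [[0.4, 14.4, -3.5, 2.0, -7.7], [0.4, 14.4, -3.5, 2.0, -7.7], [0.4, 14.4, -3.5, 2.0, -7.7], [0.4, 14.4, -3.5, 2.0, -7.7], [0.4, 14.4, -3.5, 2.0, -7.7], [0.4, 14.4, -3.5, 2.0, -7.7], [0.4, 14.4, -3.5, 2.0, -7.7], [0.4, 14.4, -3.5, 2.0, -7.7]]
  ],
  "force": 20
}}

```text
time: 1.1
ee_pos: [0.5949, -0.3602, 0.1588]
tool_rot: [0.755, 0.656, -0.0, -0.001]
contact_force: [-0.6, -0.3, -0.4]
gripper_width: 0.0512
grip_force: 0.0
```

```bash
cat >> h.py <<'E'
def units(x,y,z,yaw=None):
    "move to TCP x,y,z with tool y axis along world yaw (deg)"
    s=env.get_state(); M=R.from_quat(s["tool_rot"]).as_matrix()
    d=M.T@(np.array([x,y,z])-s["ee_pos"])/.03
    a=np.degrees(np.arctan2(M[1,1],M[0,1])); sp=0
    if yaw is not None: sp=-((yaw-a+90)%180-90)/8
    print("at",np.round(s["ee_pos"],4),"yaw",round(a,2),"units",np.round(d,2),round(sp,2),"F",np.round(s["contact_force"],1),"w",round(s["gripper_width"],4),"t",s["time"])
def masks(f):
    hsv=cv2.cvtColor(f,cv2.COLOR_RGB2HSV); H,S,V=hsv[...,0].astype(int),hsv[...,1],hsv[...,2]
    return {"orange":(H>5)&(H<20)&(S>150)&(V>100),"red":((H<5)|(H>174))&(S>150)&(V>80),"blue":(H>100)&(H<125)&(S>120),"mat":(H>75)&(H<98)&(S>60)}
def rects(f,P,lo,hi):
    for k,m in masks(f).items():
        m=m&np.all((P>lo)&(P<hi),-1); p=P[m]
        if len(p)<20: continue
        r=cv2.minAreaRect((p[:,:2]*1000).astype(np.float32)); print(k,len(p),np.round(r[0],1),np.round(r[1],1),round(r[2],1),"med",np.round(np.median(p,0),4),"z",np.round(np.percentile(p[:,2],[2,50,98]),4))
E
python3 - <<'E'
from h import *
units(.593,-.363,.12,-8.4)
f,P=cam("wrist"); save(f,"w1.png")
rects(f,P,[.35,-.5,-.01],[.7,-.2,.12])
E
```

```text
at [ 0.5949 -0.3602  0.1588] yaw -8.05 units [-0.1  -0.05  1.29] 0.04 F [-0.6 -0.3 -0.4] w 0.0512 t 1.1
orange 1465 [ 424.8 -344.1] [107.2  34. ] 81.0 med [ 0.4374 -0.335   0.0327] z [0.0217 0.0327 0.0354]
red 1099 [ 591.3 -361.9] [75.6 14.8] 81.4 med [ 0.5914 -0.3592  0.0386] z [0.0337 0.0386 0.0406]
blue 12226 [ 508.  -352.7] [155.6 158. ] 81.6 med [ 0.53   -0.3424  0.0146] z [0.013  0.0146 0.0161]
```

View pics/w1.png

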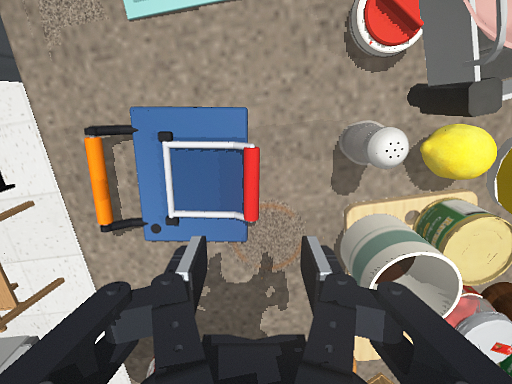

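The wrist view shows the red foot at (251,184), the handle at (98,180) and both fingers clear of the tablet. Measured foot position is (0.592, -0.3625) with its top at 0.0386, which fits the given sizes. I'll lower onto it.

Emit:
{"fn": "send_rows", "kwargs": {
  "motion": [
    [[0.4, -0.1, -0.08, 1.8, 0], [0.4, -0.1, -0.08, 3.0, 0], [0.4, -0.1, -0.08, 3.7, 0], [0.4, -0.1, -0.08, 3.75, 0], [1, -0.1, -0.08, 3.75, 0], [1, -0.1, -0.08, 3.75, 0], [1, -0.1, -0.08, 3.75, 0], [1, -0.1, -0.08, 3.75, 0]]
  ],
  "force": 20
}}

```text
time: 2.15
ee_pos: [0.5905, -0.3661, 0.0489]
tool_rot: [0.756, 0.654, 0.0, 0.001]
contact_force: [-0.9, 1.0, 0.8]
gripper_width: -0.0
grip_force: 0.0
```

```bash
python3 - <<'E'
from h import *
units(.592,-.3625,.045,-8.4)
print(env.get_state()["grip_force"])
# arc in tool y / z units, from opening angle 0.06
a0=.1356+.06
for a in np.arange(.1,1.01,.1):
    t=.1356+a; print(round(a,2),np.round([88.8*(np.cos(t)-np.cos(a0))/30,-88.8*(np.sin(t)-np.sin(a0))/30],2))
E
```

```text
at [ 0.5905 -0.3661  0.0489] yaw -8.29 units [0.13 0.03 0.13] 0.01 F [-0.9  1.   0.8] w -0.0 t 2.15
0.0
0.1 [-0.03 -0.12]
0.2 [-0.11 -0.4 ]
0.3 [-0.22 -0.67]
0.4 [-0.36 -0.94]
0.5 [-0.52 -1.18]
0.6 [-0.71 -1.41]
0.7 [-0.92 -1.62]
0.8 [-1.15 -1.81]
0.9 [-1.39 -1.97]
1.0 [-1.66 -2.11]
```

```bash
python3 - <<'E'
from h import *
f,P=cam("wrist"); save(f,"w2.png")
rects(f,P,[.35,-.5,-.01],[.7,-.2,.15])
E
```

```text
orange 2528 [ 419.6 -347.6] [115.   44.8] 80.7 med [ 0.4405 -0.3385  0.0306] z [0.023  0.0306 0.0344]
red 1711 [ 593.3 -346.5] [44.6 15.7] 82.5 med [ 0.5937 -0.344   0.0385] z [0.0328 0.0385 0.0405]
blue 25466 [ 509.  -347.7] [156.9 149.8] 76.9 med [ 0.5284 -0.3335  0.0146] z [0.0131 0.0146 0.0159]
```

View pics/w2.png

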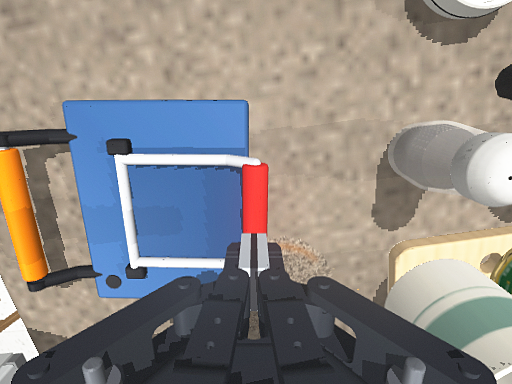

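```bash
python3 - <<'E'
from h import *
f,P=cam("wrist")
for v in range(200,300,8): print(v,np.round(P[v,[244,250,255,260,266]],3).tolist())
g,Q=cam("side"); save(cv2.resize(g[150:260,220:350],None,fx=5,fy=5,interpolation=cv2.INTER_CUBIC),"s2.png")
units(.592,-.3625,.045,-8.4)
E
```

```text
200 [[0.587, -0.345, 0.035], [0.591, -0.345, 0.039], [0.594, -0.345, 0.04], [0.597, -0.345, 0.04], [0.6, -0.347, 0.035]]
208 [[0.586, -0.35, 0.036], [0.59, -0.35, 0.039], [0.593, -0.35, 0.04], [0.596, -0.35, 0.04], [0.599, -0.352, 0.036]]
216 [[0.585, -0.355, 0.037], [0.589, -0.355, 0.039], [0.592, -0.355, 0.039], [0.595, -0.356, 0.039], [0.599, -0.358, 0.035]]
224 [[0.584, -0.361, 0.036], [0.588, -0.36, 0.039], [0.591, -0.36, 0.04], [0.594, -0.361, 0.039], [0.598, -0.363, 0.034]]
232 [[0.583, -0.367, 0.035], [0.587, -0.365, 0.039], [0.591, -0.365, 0.041], [0.594, -0.366, 0.039], [0.597, -0.369, 0.035]]
240 [[0.587, -0.354, 0.072], [0.59, -0.355, 0.071], [0.592, -0.354, 0.072], [0.595, -0.355, 0.071], [0.598, -0.356, 0.072]]
248 [[0.587, -0.354, 0.079], [0.59, -0.355, 0.079], [0.592, -0.355, 0.08], [0.594, -0.355, 0.08], [0.597, -0.356, 0.079]]
256 [[0.587, -0.354, 0.088], [0.59, -0.355, 0.087], [0.592, -0.355, 0.087], [0.594, -0.356, 0.086], [0.597, -0.356, 0.087]]
264 [[0.587, -0.354, 0.095], [0.59, -0.355, 0.094], [0.592, -0.355, 0.094], [0.594, -0.355, 0.094], [0.597, -0.355, 0.095]]
272 [[0.588, -0.353, 0.102], [0.59, -0.356, 0.098], [0.592, -0.357, 0.097], [0.594, -0.354, 0.102], [0.597, -0.354, 0.103]]
280 [[0.588, -0.353, 0.107], [0.589, -0.361, 0.096], [0.591, -0.361, 0.097], [0.594, -0.354, 0.107], [0.596, -0.354, 0.108]]
288 [[0.588, -0.353, 0.112], [0.588, -0.364, 0.097], [0.591, -0.365, 0.097], [0.594, -0.356, 0.11], [0.596, -0.355, 0.112]]
296 [[0.588, -0.353, 0.117], [0.588, -0.368, 0.097], [0.59, -0.369, 0.097], [0.593, -0.361, 0.107], [0.596, -0.354, 0.118]]
at [ 0.5902 -0.366   0.0483] yaw -8.3 units [0.12 0.04 0.11] 0.01 F [-0.1  0.5  0.1] w -0.0001 t 2.3
```

View pics/s2.png

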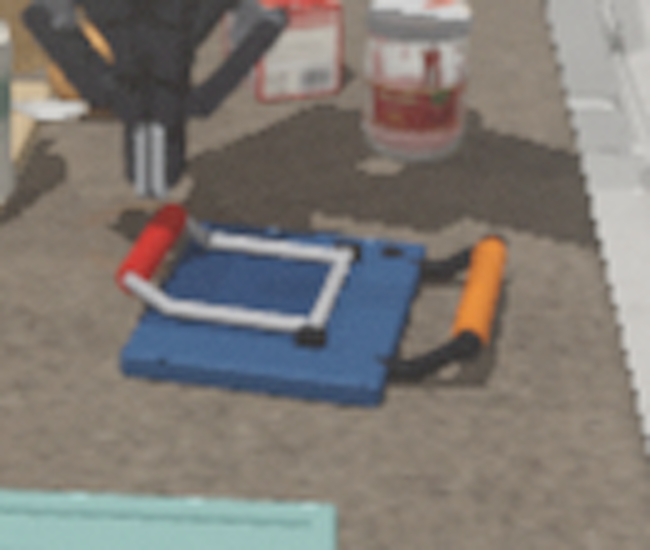

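```bash
python3 - <<'E'
from h import *
g,Q=cam("side")
for v in range(178,194,2): print(v,np.round(Q[v,[248,250,252]],3).tolist(), g[v,250])
f,P=cam("top")
m=(P[...,0]>.55)&(P[...,0]<.64)&(P[...,1]>-.41)&(P[...,1]<-.32)&(P[...,2]>.05); print(np.round(np.percentile(P[m],[1,50,99],axis=0),3))
s=env.get_state();print(s["ee_pos"],s["joints"],R.from_quat(s["tool_rot"]).as_matrix().round(3))
c=env.read_camera("wrist"); print(np.round(c["tool_from_camera"],4))
E
```

```text
178 [[0.596, -0.354, 0.09], [0.591, -0.355, 0.09], [0.587, -0.355, 0.09]] [129 128 131]
180 [[0.596, -0.353, 0.085], [0.592, -0.358, 0.084], [0.587, -0.357, 0.085]] [128 128 130]
182 [[0.596, -0.354, 0.08], [0.591, -0.351, 0.081], [0.587, -0.356, 0.08]] [128 129 130]
184 [[0.596, -0.354, 0.075], [0.591, -0.353, 0.076], [0.587, -0.357, 0.074]] [127 127 129]
186 [[0.596, -0.354, 0.07], [0.591, -0.353, 0.07], [0.587, -0.355, 0.07]] [120 120 122]
188 [[0.597, -0.356, 0.064], [0.592, -0.354, 0.065], [0.587, -0.356, 0.064]] [101 102 102]
190 [[0.615, -0.484, 0.001], [0.61, -0.487, -0.001], [0.605, -0.491, -0.002]] [131 114 100]
192 [[0.614, -0.471, 0.001], [0.608, -0.472, 0.0], [0.592, -0.389, 0.038]] [107  92  82]
[[ 0.551 -0.408  0.164]
 [ 0.589 -0.361  0.368]
 [ 0.638 -0.32   0.388]]
[ 0.59009802 -0.36592473  0.04806369] [-6.32330121e-01  3.67072568e-01  1.66564947e+00 -4.24110181e-05
  1.10898379e+00 -4.87493424e-01] [[ 0.144  0.99  -0.   ]
 [ 0.99  -0.144  0.   ]
 [ 0.    -0.    -1.   ]]
[[-6.000e-04 -9.529e-01 -3.034e-01  7.830e-02]
 [ 1.000e+00 -3.000e-04 -1.200e-03 -5.000e-04]
 [ 1.000e-03 -3.034e-01  9.529e-01 -1.537e-01]
 [ 0.000e+00  0.000e+00  0.000e+00  1.000e+00]]
```

Both cameras put the shut fingertips at z of about 0.064 while the TCP reads 0.048. So the real tips sit about 16 mm behind the reported TCP, not 25 mm ahead, and that is why the fingers closed above the bar. I'll open, go lower in two stages, and check with the cameras.

Emit:
{"fn": "send_rows", "kwargs": {
  "motion": [
    [[0.4, 0.1, 0.05, 0, 0], [0.4, 0.1, 0.05, 0, 0], [0.4, 0.1, 0.05, 0, 0], [0.4, 0.1, 0.05, 0.5, 0], [0.4, 0.1, 0.05, 0.9, 0], [0.4, 0.1, 0.05, 0.9, 0]]
  ]
}}

```text
time: 3.2
ee_pos: [0.5906, -0.3622, 0.0184]
tool_rot: [0.756, 0.654, -0.0, -0.002]
contact_force: [0.5, 0.3, -0.5]
gripper_width: 0.051
grip_force: 0.0
```

```bash
cat >> h.py <<'E'
def tips():
    s=env.get_state(); e=s["ee_pos"]
    for n in ("side","wrist"):
        f,P=cam(n); hsv=cv2.cvtColor(f,cv2.COLOR_RGB2HSV)
        m=(hsv[...,1]<60)&(np.linalg.norm(P[...,:2]-e[:2],axis=-1)<.05)&(P[...,2]>e[2]-.04)&(P[...,2]<e[2]+.08)&(abs(P[...,1]-e[1])<.016)
        p=P[m]
        print(n,len(p),"pads z pct",np.round(np.percentile(p[:,2],[1,3,10,50]),4) if len(p) else "", "x",np.round(np.percentile(p[:,0],[2,98]),4) if len(p) else "", "ee",e.round(4))
E
python3 - <<'E'
from h import *
units(.592,-.3625,.005,-8.4)
tips()
f,P=cam("side"); save(cv2.resize(f[150:260,220:350],None,fx=5,fy=5,interpolation=cv2.INTER_CUBIC),"s3.png")
E
```

```text
at [ 0.5906 -0.3622  0.0184] yaw -8.31 units [-0.    0.05  0.45] 0.01 F [ 0.5  0.3 -0.5] w 0.051 t 3.2
side 420 pads z pct [-0.0017 -0.0012 -0.0003  0.0581] x [0.5532 0.6382] ee [ 0.5906 -0.3622  0.0184]
wrist 11132 pads z pct [-0.0007 -0.0003  0.0003  0.0739] x [0.5422 0.6394] ee [ 0.5906 -0.3622  0.0184]
```

View pics/s3.png

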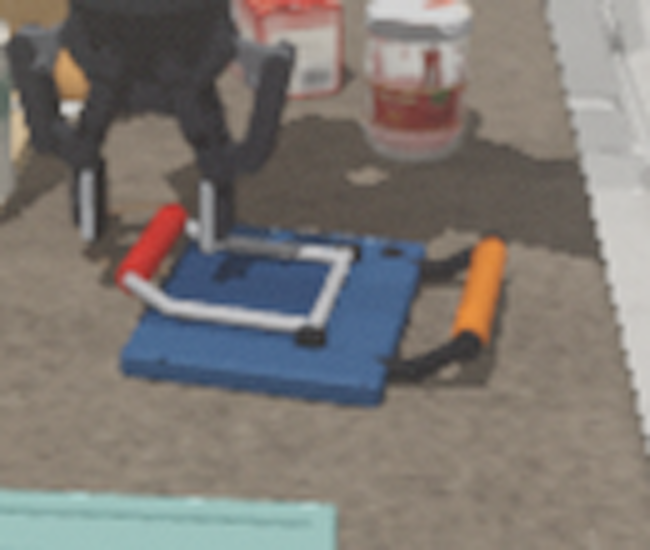

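The fingers now straddle the red bar, with the left one at (88,240) in the crop and the right one at (210,250), tips at about bar-top height. I'll go 12 mm lower and close.

Emit:
{"fn": "send_rows", "kwargs": {
  "motion": [
    [[0.4, 0, 0.02, 0.25, 0], [0.4, 0, 0.02, 0.4, 0], [0.4, 0, 0.02, 0.4, 0], [1, 0, 0.02, 0.4, 0], [1, 0, 0.02, 0.4, 0], [1, 0, 0.02, 0.4, 0], [1, 0, 0.02, 0.4, 0], [1, 0, 0.02, 0.4, 0]]
  ],
  "force": 20
}}

```text
time: 4.35
ee_pos: [0.5927, -0.3633, 0.0093]
tool_rot: [0.756, 0.654, 0.0, 0.0]
contact_force: [0.1, -1.0, -0.2]
gripper_width: 0.0149
grip_force: 22.5
```

Emit:
{"fn": "send_rows", "kwargs": {
  "motion": [
    [[1, 0, -0.05, -0.25, 0], [1, 0, -0.13, -0.53, 0], [1, 0, -0.31, -0.94, 0], [1, 0, -0.55, -1.31, 0], [1, 0, -0.83, -1.65, 0], [1, 0, -1.17, -1.94, 0], [1, 0, -1.17, -1.94, 0]]
  ]
}}

```text
time: 5.22
ee_pos: [0.5572, -0.3584, 0.0684]
tool_rot: [0.757, 0.654, -0.0, 0.0]
contact_force: [-0.6, 0.3, -0.8]
gripper_width: 0.0154
grip_force: 20.0
```

```bash
python3 - <<'E'
from h import *
units(.592,-.3625,.005,-8.4)
for n in ("top","side"):
    f,P=cam(n); rects(f,P,[.35,-.5,-.01],[.64,-.25,.2])
E
```

```text
at [ 0.5572 -0.3584  0.0684] yaw -8.33 units [0.04 1.17 2.11] 0.01 F [-0.6  0.3 -0.8] w 0.0154 t 5.225
orange 49 [ 424.5 -372. ] [24.4 16. ] 87.9 med [ 0.4245 -0.3745  0.0312] z [-0.001   0.0312  0.0358]
blue 615 [ 503.5 -349.5] [163.6  70.6] 62.3 med [ 0.5103 -0.3275  0.0128] z [0.0083 0.0128 0.0179]
orange 116 [ 430.5 -355. ] [125.   18.3] 83.0 med [ 0.4305 -0.3334  0.0327] z [-0.0002  0.0327  0.0347]
red 54 [ 560.  -348.7] [61.9 12.2] 84.7 med [ 0.5597 -0.3401  0.0912] z [0.0853 0.0912 0.0927]
blue 261 [ 526.3 -340.6] [126.5 110. ] 81.8 med [ 0.544  -0.3191  0.014 ] z [0.0126 0.014  0.0155]
```

Emit:
{"fn": "send_rows", "kwargs": {
  "motion": [
    [[1, 0, -0.18, -0.12, 0], [1, 0, -0.38, -0.23, 0], [1, 0, -0.5, -0.28, 0], [1, 0, -0.6, -0.3, 0], [1, 0, -0.7, -0.32, 0], [1, 0, -0.7, -0.32, 0]]
  ]
}}

```text
time: 6.08
ee_pos: [0.5368, -0.3551, 0.0768]
tool_rot: [0.756, 0.654, -0.0, -0.0]
contact_force: [0.1, 0.7, -3.2]
gripper_width: 0.0149
grip_force: 19.6
```

```bash
python3 - <<'E'
from h import *
units(.592,-.3625,.005,-8.4)
for n in ("top","side","wrist"):
    f,P=cam(n); print(n); rects(f,P,[.35,-.5,-.01],[.64,-.25,.2])
E
```

```text
at [ 0.5368 -0.3551  0.0768] yaw -8.3 units [0.02 1.86 2.39] 0.01 F [ 0.1  0.7 -3.2] w 0.0149 t 6.075
top
orange 39 [ 407.7 -374.3] [19.7 18.5] 81.3 med [ 0.4089 -0.3752  0.0406] z [0.0005 0.0406 0.0467]
blue 630 [ 476.6 -342.6] [161.2  68.4] 61.4 med [ 0.4778 -0.3166  0.0184] z [0.0133 0.0184 0.0238]
side
orange 115 [ 414.1 -348.1] [116.7  16.3] 85.4 med [ 0.4147 -0.3303  0.0424] z [0.0091 0.0424 0.0445]
red 56 [ 539.1 -350.3] [74.2 12.4] 85.3 med [ 0.5388 -0.3378  0.0997] z [0.0937 0.0997 0.1013]
blue 185 [ 507.8 -339.5] [127.4 107.3] 80.3 med [ 0.5212 -0.3083  0.0174] z [0.0141 0.0174 0.0209]
wrist
orange 2958 [ 399.6 -334.6] [94.3 44.2] 81.3 med [ 0.4165 -0.3309  0.0426] z [0.035  0.0426 0.0449]
red 3781 [ 536.5 -354.2] [76.8 15.3] 81.7 med [ 0.5371 -0.348   0.1   ] z [0.0952 0.1    0.1018]
blue 18402 [ 500.8 -347.9] [147.5 188.4] 81.4 med [ 0.4981 -0.3202  0.0191] z [0.0142 0.0191 0.0225]
```

The tablet's handle end has lifted about 10 mm, so the kickstand is at its stop. I'll lower it slightly and then release.

Emit:
{"fn": "send_rows", "kwargs": {
  "motion": [
    [[1, 0, -0.05, 0.06, 0], [1, 0, -0.1, 0.12, 0], [1, 0, -0.1, 0.16, 0], [1, 0, -0.1, 0.16, 0]]
  ]
}}

```text
time: 6.72
ee_pos: [0.5346, -0.3549, 0.0726]
tool_rot: [0.756, 0.654, 0.0, 0.0]
contact_force: [0.6, 1.0, -1.8]
gripper_width: 0.0151
grip_force: 19.8
```

```bash
python3 - <<'E'
from h import *
units(.592,-.3625,.005,-8.4)
f,P=cam("wrist"); rects(f,P,[.35,-.5,-.01],[.64,-.25,.2])
E
```

```text
at [ 0.5346 -0.3549  0.0726] yaw -8.3 units [0.03 1.93 2.26] 0.01 F [ 0.6  1.  -1.8] w 0.0151 t 6.725
orange 2822 [ 401.5 -340.4] [104.3  36.3] 83.1 med [ 0.4144 -0.3305  0.0328] z [0.0242 0.0328 0.0351]
red 3774 [ 534.1 -353.4] [75.8 15.4] 81.6 med [ 0.5347 -0.3478  0.0956] z [0.091  0.0956 0.0974]
blue 18338 [ 498.6 -347.8] [148.7 188. ] 81.6 med [ 0.4991 -0.3204  0.0145] z [0.013  0.0145 0.016 ]
```

The foot top at 0.097 and its 122 mm offset from the handle put the opening at about 0.8 rad, so it is not at the stop. Grip friction dragged the tablet about 22 mm towards the robot. I'll release to a loose cage, drop lower around the bar, and push it level towards the handle.

Emit:
{"fn": "send_rows", "kwargs": {
  "motion": [
    [[0.62, 0, 0, 0, 0], [0.62, 0, 0, 0, 0], [0.62, 0, 0, 0.4, 0], [0.62, 0, 0, 0.8, 0], [0.62, 0, -0.2, 0.8, 0], [0.62, 0, -0.4, 0.8, 0], [0.62, 0, -0.55, 0.8, 0], [0.62, 0, -0.7, 0.8, 0]]
  ]
}}

```text
time: 7.78
ee_pos: [0.5137, -0.3522, 0.049]
tool_rot: [0.756, 0.654, 0.0, 0.001]
contact_force: [7.5, -0.7, 4.0]
gripper_width: 0.0322
grip_force: 3.8
```

```bash
cat >> h.py <<'E'
def stand():
    units(.5,-.35,.1,-8.4)
    f,P=cam("wrist"); M=masks(f); u=np.array([np.cos(np.radians(-8.4)),np.sin(np.radians(-8.4))])
    q={}
    for k in("orange","red"):
        m=M[k]&np.all((P>[.3,-.5,.02])&(P<[.64,-.2,.2]),-1); m=cv2.erode(m.astype(np.uint8),np.ones((3,3)))>0
        p=P[m]; q[k]=p; print(k,len(p),"along pct",np.round(np.percentile(p[:,:2]@u,[2,50,98])*1000,1),"z pct",np.round(np.percentile(p[:,2],[2,50,95])*1000,1))
    m=M["blue"]&np.all((P>[.3,-.5,.005])&(P<[.66,-.2,.03]),-1); b=P[m]; print("blue along",np.round(np.percentile(b[:,:2]@u,[1,99])*1000,1),np.round(np.percentile(b[:,2],[5,50,95])*1000,1))
    return f
E
python3 - <<'E'
from h import *
stand()
E
```

```text
at [ 0.5137 -0.3522  0.049 ] yaw -8.31 units [ 0.   -0.46 -1.7 ] 0.01 F [ 7.5 -0.7  4. ] w 0.0322 t 7.775
orange 2937 along pct [451.3 459.  463.2] z pct [26.5 33.  34.7]
red 4267 along pct [559.9 566.5 573.7] z pct [ 99.2 103.8 105.3]
blue along [491.6 607.2] [13.4 14.6 15.7]
```

The foot centre is at 97 mm height and 41 mm from the lower edge, and the push force is 7.5 N. That matches the kickstand fully open at its stop. Next I'll back off, rise and go above the handle.

Emit:
{"fn": "send_rows", "kwargs": {
  "motion": [
    [[0.62, 0, 0.25, 0, 0], [0.62, 0, 0.25, -1.8, 0], [0.62, 0, 0.25, -3.5, 0], [0.62, 0.07, -1.7, -3.5, 0], [0.6, 0.07, -3.45, -3.5, 0], [0.6, 0.07, -3.45, -2.5, 0], [0.6, 0.07, -3.45, -2.0, 0], [0.6, 0.07, -3.45, -2.0, 0]]
  ]
}}

```text
time: 8.82
ee_pos: [0.4108, -0.3339, 0.1063]
tool_rot: [0.756, 0.654, -0.0, -0.002]
contact_force: [-0.4, 0.2, 0.0]
gripper_width: 0.0347
grip_force: 0.0
```

```bash
python3 - <<'E'
from h import *
f=stand(); save(f,"w4.png")
f,P=cam("wrist"); rects(f,P,[.3,-.5,.02],[.64,-.2,.2])
E
```

```text
at [ 0.4108 -0.3339  0.1063] yaw -8.28 units [-0.1   3.02  0.2 ] 0.01 F [-0.4  0.2  0. ] w 0.0347 t 8.825
orange 1574 along pct [448.4 454.6 461.4] z pct [30.2 33.4 34.9]
red 2804 along pct [558.8 562.9 570.4] z pct [ 96.7 103.2 105.1]
blue along [490.5 605.7] [13.2 14.4 15.5]
orange 1893 [ 409.9 -336.8] [94.5 15.4] 82.2 med [ 0.4107 -0.3307  0.0331] z [0.0272 0.0331 0.0352]
red 3177 [ 520.1 -353.2] [79.6 16.1] 82.1 med [ 0.5181 -0.3464  0.103 ] z [0.0954 0.103  0.1053]
blue 69 [ 431.4 -350.3] [145.8  91.7] 6.8 med [ 0.3683 -0.3152  0.1767] z [0.0211 0.1767 0.1978]
```

View pics/w4.png

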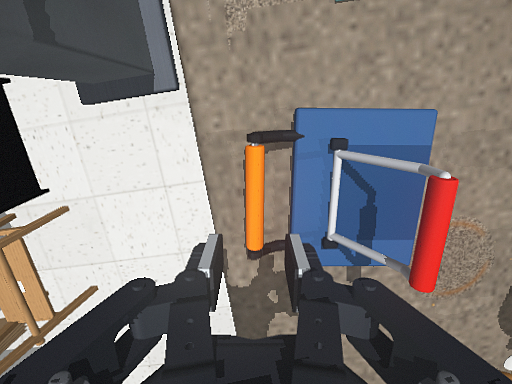

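The handle is centred at pixel (255,197) between the fingers, at world (0.410, -0.337). The kickstand is open. I'll narrow the fingers, lower and grip.

Emit:
{"fn": "send_rows", "kwargs": {
  "motion": [
    [[0.7, -0.1, -0.02, 1.2, 0], [0.7, -0.1, -0.02, 2.4, 0], [0.7, -0.1, -0.02, 3.2, 0], [0.7, -0.1, -0.02, 3.65, 0], [0.7, -0.1, -0.02, 3.65, 0], [1, -0.1, -0.02, 3.65, 0], [1, -0.1, -0.02, 3.65, 0], [1, -0.1, -0.02, 3.65, 0]]
  ],
  "force": 45
}}

```text
time: 9.93
ee_pos: [0.4111, -0.3383, -0.0002]
tool_rot: [0.756, 0.654, 0.0, 0.001]
contact_force: [0.5, -0.7, 1.2]
gripper_width: 0.0148
grip_force: 44.1
```

Emit:
{"fn": "send_rows", "kwargs": {
  "motion": [
    [[1, 0, 0, 0, 0], [1, 0, 0, 0, 0]]
  ]
}}

```text
time: 10.18
ee_pos: [0.4111, -0.3383, -0.0003]
tool_rot: [0.756, 0.654, 0.0, 0.001]
contact_force: [0.9, 0.2, 4.6]
gripper_width: 0.0147
grip_force: 44.4
```

Emit:
{"fn": "send_rows", "kwargs": {
  "motion": [
    [[1, 0, 0.02, -0.4, 0], [1, 0, 0.08, -0.9, 0], [1, 0, 0.17, -1.33, 0], [1, 0, 0.4, -1.97, 0], [1, 0, 0.69, -2.57, 0], [1, 0, 1.05, -3.13, 0], [1, 0, 1.5, -3.63, 0], [1, 0, 2.0, -4.1, 0]]
  ]
}}

```text
time: 11.18
ee_pos: [0.4704, -0.3463, 0.1224]
tool_rot: [0.756, 0.654, -0.0, -0.0]
contact_force: [0.4, 0.3, -4.8]
gripper_width: 0.0145
grip_force: 43.9
```

Emit:
{"fn": "send_rows", "kwargs": {
  "motion": [
    [[1, 0, 0.5, -0.5, 0], [1, 0, 1.0, -1.0, 0], [1, 0, 1.5, -1.5, 0], [1, 0, 1.8, -2.0, 0], [1, 0, 2.0, -2.5, 0], [1, 0, 2.0, -2.7, 0], [1, 0, 2.0, -2.7, 0]]
  ]
}}

```text
time: 12.05
ee_pos: [0.5288, -0.355, 0.2031]
tool_rot: [0.756, 0.654, -0.0, 0.0]
contact_force: [-0.1, 0.1, -4.3]
gripper_width: 0.0146
grip_force: 43.9
```

```bash
python3 - <<'E'
from h import *
units(.53,-.085,.18,0)
s=env.get_state(); print(s["grip_force"],s["joints"].round(3))
f,P=cam("side"); save(f,"s5.png"); rects(f,P,[.35,-.5,.01],[.72,-.2,.35])
E
```

```text
at [ 0.5288 -0.355   0.2031] yaw -8.31 units [ 8.91 -1.26  0.77] -1.04 F [-0.1  0.1 -4.3] w 0.0146 t 12.05
43.89403581619263 [-0.675  0.107  1.699 -0.     1.336 -0.53 ]
orange 39 [ 572.  -347.7] [ 62.4 100.9] 77.4 med [ 0.5308 -0.3284  0.2362] z [0.2099 0.2362 0.2371]
red 83 [ 656.7 -300.2] [218.3  33. ] 57.6 med [ 0.6177 -0.3491  0.136 ] z [0.028  0.136  0.1385]
```

View pics/s5.png

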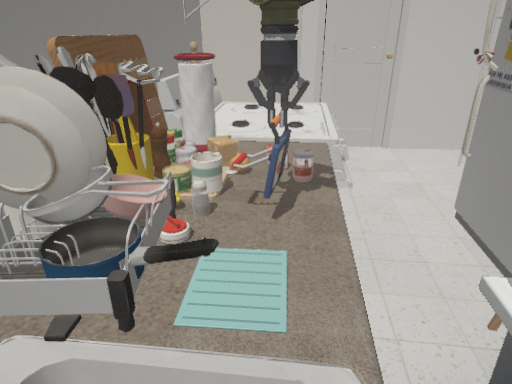

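The side view shows the tablet hanging upright from the gripper at about (275,160), with the kickstand open and facing away from the robot. The mat at (240,285) is clear. I'll refine the mat pose by intersecting camera rays with its top plane.

```bash
python3 - <<'E'
from h import *
for n,b in (("top",(120,165,215,245)),("side",(165,240,300,335))):
    c=env.read_camera(n); m=masks(c["frame"])["mat"]; k=np.zeros_like(m);k[b[1]:b[3],b[0]:b[2]]=1
    m=cv2.morphologyEx((m&k).astype(np.uint8),cv2.MORPH_CLOSE,np.ones((7,7)))
    ct=max(cv2.findContours(m,0,cv2.CHAIN_APPROX_NONE)[0],key=cv2.contourArea).astype(float)
    p=cv2.undistortPoints(ct,np.array(c["mtx"]),np.array(c["dist"])).reshape(-1,2)
    M=cv2.Rodrigues(np.array(c["rvec"],float))[0]; t=np.array(c["tvec"]).ravel(); o=-M.T@t
    d=np.c_[p,np.ones(len(p))]@M; q=o+d*((.004-o[2])/d[:,2])[:,None]
    print(n,cv2.minAreaRect((q[:,:2]*1000).astype(np.float32)))
E
```

```text
top ((581.6328735351562, -177.31288146972656), (146.9894561767578, 16.53462028503418), 5.283361434936523)
side ((576.4967651367188, 5.87645149230957), (147.5916290283203, 3.5625574588775635), 1.6520384550094604)
```

```bash
python3 - <<'E'
from h import *
for n,b in (("top",(120,165,215,245)),("side",(165,240,300,335))):
    c=env.read_camera(n); hsv=cv2.cvtColor(c["frame"],cv2.COLOR_RGB2HSV); m=(hsv[...,0]>75)&(hsv[...,0]<100)&(hsv[...,1]>40)
    k=np.zeros_like(m);k[b[1]:b[3],b[0]:b[2]]=1
    m=cv2.morphologyEx((m&k).astype(np.uint8),cv2.MORPH_OPEN,np.ones((3,3)))
    v,u=np.nonzero(m); ct=np.stack([u,v],-1).reshape(-1,1,2).astype(float)
    p=cv2.undistortPoints(ct,np.array(c["mtx"]),np.array(c["dist"])).reshape(-1,2)
    M=cv2.Rodrigues(np.array(c["rvec"],float))[0]; t=np.array(c["tvec"]).ravel(); o=-M.T@t
    d=np.c_[p,np.ones(len(p))]@M; q=o+d*((.004-o[2])/d[:,2])[:,None]; q=q[:,:2]*1000
    # edge lines: near/far x per y-bin
    B=np.round(q[:,1]/8); ys=np.unique(B)[2:-2]
    lo=np.array([np.percentile(q[B==y,0],1) for y in ys]); hi=np.array([np.percentile(q[B==y,0],99) for y in ys])
    print(n,len(q),cv2.minAreaRect(q.astype(np.float32)),"edge slopes deg",[round(-np.degrees(np.arctan(np.polyfit(ys*8,e,1)[0])),2) for e in (lo,hi)],lo.mean().round(1),hi.mean().round(1))
E
```

```text
top 4467 ((578.7936401367188, -85.37211608886719), (169.58885192871094, 207.31063842773438), 1.5806632041931152) edge slopes deg [np.float64(1.6), np.float64(1.55)] 495.8 661.4
side 7800 ((578.2940673828125, -81.58549499511719), (169.0676727294922, 210.00404357910156), 1.8471821546554565) edge slopes deg [np.float64(1.58), np.float64(-1.62)] 495.7 658.7
```

Emit:
{"fn": "send_rows", "kwargs": {
  "motion": [
    [[1, 0.2, -0.03, 0, 0], [1, 0.6, -0.08, 0, 0], [1, 1.2, -0.16, 0, 0], [1, 1.9, -0.26, 0, 0], [1, 2.7, -0.37, 0, 0], [1, 3.5, -0.48, 0, 0], [1, 4.3, -0.59, 0, 0], [1, 5.0, -0.69, 0, 0]]
  ]
}}

```text
time: 13.3
ee_pos: [0.5302, -0.2017, 0.2027]
tool_rot: [0.756, 0.654, 0.0, 0.0]
contact_force: [0.8, 0.3, -3.9]
gripper_width: 0.0144
grip_force: 44.0
```

Emit:
{"fn": "send_rows", "kwargs": {
  "motion": [
    [[1, 0.7, -0.1, 0.1, -0.2], [1, 1.4, -0.19, 0.2, -0.45], [1, 2.1, -0.29, 0.3, -0.7], [1, 2.8, -0.38, 0.5, -0.95], [1, 3.3, -0.45, 0.6, -1.1], [1, 3.6, -0.49, 0.7, -1.2], [1, 3.8, -0.52, 0.77, -1.24], [1, 3.89, -0.53, 0.77, -1.24]]
  ]
}}

```text
time: 14.3
ee_pos: [0.5312, -0.0857, 0.1793]
tool_rot: [0.697, 0.717, -0.0, -0.0]
contact_force: [0.1, 0.3, -4.5]
gripper_width: 0.0144
grip_force: 43.9
```

Emit:
{"fn": "send_rows", "kwargs": {
  "motion": [
    [[1, 0, 0, 0, 0], [1, 0, 0, 0, 0], [1, 0, 0, 0, 0], [1, 0, 0, 0, 0], [1, 0, 0, 0, 0], [1, 0, 0, 0, 0]]
  ]
}}

```text
time: 15.05
ee_pos: [0.5313, -0.0858, 0.1795]
tool_rot: [0.697, 0.717, 0.0, 0.0]
contact_force: [0.5, -0.3, -4.2]
gripper_width: 0.0142
grip_force: 43.9
```

```bash
cat >> h.py <<'E'
def look(name=None):
    f,P=cam("side"); 
    if name: save(f,name)
    rects(f,P,[.4,-.25,.01],[.75,.06,.3])
    M=masks(f)["blue"]&np.all((P>[.4,-.25,.0])&(P<[.75,.06,.3]),-1); p=P[M]
    if len(p)>30:
        near=p[p[:,1]>np.percentile(p[:,1],60)]
        lo=near[:,2]<np.percentile(near[:,2],10); print("blue near bottom",near[lo].mean(0).round(4),"zmin",p[:,2].min().round(4)); k=np.polyfit(p[:,2],p[:,0],1); print("lean dx/dz",k[0].round(3))
E
python3 - <<'E'
from h import *
units(.531,-.0858,.134,1.6); look()
E
```

```text
at [ 0.5313 -0.0858  0.1795] yaw 1.62 units [-0.   -0.01  1.52] 0.0 F [ 0.5 -0.3 -4.2] w 0.0142 t 15.05
orange 217 [531.7 -78.6] [14.6 96.2] 0.9 med [ 0.5311 -0.0712  0.2131] z [0.2063 0.2131 0.2185]
red 379 [ 658.1 -132.9] [ 80.3 284.7] 50.1 med [ 0.7164 -0.198   0.0437] z [0.0285 0.0437 0.1135]
blue 543 [634.5   3.2] [ 85.6 219.4] 79.7 med [ 0.7271 -0.0082  0.0957] z [0.053  0.0957 0.1158]
mat 24 [533.7 -34.9] [14.9 52.7] 5.7 med [ 0.537  -0.0109  0.0645] z [0.0525 0.0645 0.0947]
blue near bottom [0.6771 0.0111 0.0844] zmin 0.0488
lean dx/dz 1.567
```

Emit:
{"fn": "send_rows", "kwargs": {
  "motion": [
    [[1, 0, 0, 0.3, 0], [1, 0, 0, 0.6, 0], [1, 0, 0, 0.9, 0], [1, 0, 0, 1.1, 0], [1, 0, 0, 1.25, 0], [1, 0, 0, 1.35, 0], [1, 0, 0, 1.4, 0], [1, 0, 0, 1.4, 0]]
  ]
}}

```text
time: 16.1
ee_pos: [0.5314, -0.0858, 0.1376]
tool_rot: [0.697, 0.717, 0.0, 0.0]
contact_force: [-0.1, 0.1, -4.0]
gripper_width: 0.0144
grip_force: 43.9
```

Emit:
{"fn": "send_rows", "kwargs": {
  "motion": [
    [[1, 0, 0, 0.04, 0], [1, 0, 0, 0.07, 0], [1, 0, 0, 0.1, 0], [1, 0, 0, 0.1, 0]]
  ]
}}

```text
time: 16.6
ee_pos: [0.5312, -0.0857, 0.1344]
tool_rot: [0.697, 0.717, -0.0, -0.0]
contact_force: [-0.3, 0.2, -4.8]
gripper_width: 0.0142
grip_force: 43.9
```

Emit:
{"fn": "send_rows", "kwargs": {
  "motion": [
    [[1, 0, 0, 0.05, 0], [1, 0, 0, 0.05, 0], [1, 0, 0, 0.1, 0], [1, 0, 0, 0.1, 0]]
  ]
}}

```text
time: 17.1
ee_pos: [0.5328, -0.0859, 0.1337]
tool_rot: [0.697, 0.717, 0.001, 0.002]
contact_force: [0.3, 0.4, 5.8]
gripper_width: 0.0147
grip_force: 44.9
```

```bash
python3 - <<'E'
from h import *
units(.531,-.0858,.134,1.6); f,P=cam("side"); save(cv2.resize(f[110:340,160:340],None,fx=3,fy=2.6,interpolation=cv2.INTER_CUBIC),"s6.png")
E
```

```text
at [ 0.5328 -0.0859  0.1337] yaw 1.62 units [ 0.   -0.06 -0.01] 0.0 F [0.3 0.4 5.8] w 0.0147 t 17.1
```

View pics/s6.png

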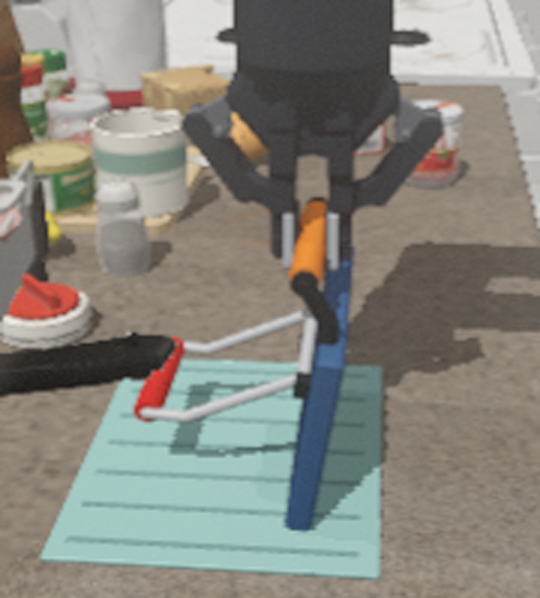

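The crop shows the lower edge resting on the mat at (300,520), the tablet nearly upright, and the kickstand pointing away from the robot. Nothing is in the way. I'll lean it back along the arc.

Emit:
{"fn": "send_rows", "kwargs": {
  "motion": [
    [[1, 0, 0.1, -0.04, 0], [1, 0, 0.3, -0.02, 0], [1, 0, 0.52, 0.01, 0], [1, 0, 0.78, 0.04, 0], [1, 0, 1.03, 0.08, 0], [1, 0, 1.28, 0.13, 0], [1, 0, 1.53, 0.19, 0], [1, 0, 1.53, 0.19, 0]]
  ]
}}

```text
time: 18.15
ee_pos: [0.5796, -0.0846, 0.1275]
tool_rot: [0.697, 0.717, 0.001, 0.002]
contact_force: [1.8, 1.5, 6.5]
gripper_width: 0.0144
grip_force: 45.1
```

```bash
cat >> h.py <<'E'
def pose():
    units(.6026,-.0838,.1166,1.6)
    for n in("side","top"):
        f,P=cam(n); M=masks(f); box=np.all((P>[.45,-.2,.0])&(P<[.69,.03,.3]),-1)
        for k in("orange","red","blue"):
            p=P[M[k]&box]
            if len(p)<15: continue
            q=np.percentile(p,[3,50,97],axis=0); print(n,k,len(p),"x",(q[:,0]*1000).round(0),"y",(q[:,1]*1000).round(0),"z",(q[:,2]*1000).round(0))
E
python3 - <<'E'
from h import *
pose()
E
```

```text
at [ 0.5796 -0.0846  0.1275] yaw 1.62 units [0.   0.76 0.37] 0.0 F [1.8 1.5 6.5] w 0.0144 t 18.15
side orange 234 x [538. 578. 586.] y [-118.  -62.  -36.] z [ 63. 161. 167.]
side red 205 x [624. 629. 636.] y [-112.  -75.  -43.] z [33. 39. 41.]
side blue 570 x [530. 544. 557.] y [-61.  -9.  -7.] z [ 14.  71. 125.]
top orange 72 x [574. 581. 586.] y [-127. -112.  -99.] z [152. 160. 164.]
top red 87 x [626. 631. 638.] y [-116.  -95.  -73.] z [32. 37. 42.]
top blue 237 x [535. 552. 562.] y [-158. -128.  -87.] z [ 19. 120. 178.]
```

Emit:
{"fn": "send_rows", "kwargs": {
  "motion": [
    [[1, 0, 0.15, 0.03, 0], [1, 0, 0.32, 0.09, 0], [1, 0, 0.49, 0.16, 0], [1, 0, 0.62, 0.21, 0], [1, 0, 0.72, 0.25, 0], [1, 0, 0.8, 0.28, 0], [1, 0, 0.8, 0.28, 0]]
  ]
}}

```text
time: 19.12
ee_pos: [0.6038, -0.0839, 0.1192]
tool_rot: [0.697, 0.717, 0.002, 0.002]
contact_force: [4.1, 1.3, 6.1]
gripper_width: 0.0141
grip_force: 45.0
```

```bash
python3 - <<'E'
from h import *
pose()
E
```

```text
at [ 0.6038 -0.0839  0.1192] yaw 1.62 units [ 0.   -0.04  0.09] 0.0 F [4.1 1.3 6.1] w 0.0141 t 19.125
side orange 263 x [545. 601. 609.] y [-112.  -58.  -35.] z [ 57. 152. 155.]
side red 210 x [627. 633. 639.] y [-113.  -76.  -43.] z [18. 24. 26.]
side blue 694 x [532. 555. 576.] y [-78.  -9.  -7.] z [ 14.  74. 121.]
top orange 88 x [544. 604. 618.] y [-126. -110.  -51.] z [ 35. 150. 155.]
top red 90 x [628. 633. 640.] y [-116.  -94.  -71.] z [17. 22. 26.]
top blue 304 x [535. 568. 580.] y [-158. -130.  -83.] z [ 13. 112. 123.]
```

Emit:
{"fn": "send_rows", "kwargs": {
  "motion": [
    [[1, 0, 0.08, 0.04, 0], [1, 0, 0.16, 0.08, 0], [1, 0, 0.22, 0.1, 0], [1, 0, 0.22, 0.1, 0]]
  ]
}}

```text
time: 19.73
ee_pos: [0.6104, -0.0837, 0.1162]
tool_rot: [0.697, 0.717, 0.002, 0.002]
contact_force: [3.4, 2.0, 5.6]
gripper_width: 0.0142
grip_force: 45.0
```

```bash
python3 - <<'E'
from h import *
pose()
E
```

```text
at [ 0.6104 -0.0837  0.1162] yaw 1.62 units [ 0.   -0.26 -0.01] 0.0 F [3.4 2.  5.6] w 0.0142 t 19.725
side orange 271 x [548. 607. 616.] y [-109.  -58.  -35.] z [ 56. 149. 151.]
side red 207 x [628. 633. 640.] y [-112.  -76.  -43.] z [14. 19. 21.]
side blue 749 x [532. 558. 581.] y [-81.  -9.  -7.] z [ 14.  73. 120.]
top orange 90 x [547. 609. 617.] y [-126. -106.  -49.] z [ 52. 147. 151.]
top red 50 x [632. 637. 641.] y [-118.  -97.  -71.] z [14. 18. 22.]
top blue 333 x [535. 572. 585.] y [-158. -129.  -60.] z [ 13. 108. 122.]
```

Emit:
{"fn": "send_rows", "kwargs": {
  "motion": [
    [[1, 0, 0.05, 0.03, 0], [1, 0, 0.05, 0.03, 0], [1, 0, 0.04, -0.02, 0], [1, 0, 0.04, -0.02, 0]]
  ],
  "force": 20
}}

```text
time: 20.32
ee_pos: [0.6105, -0.0837, 0.116]
tool_rot: [0.697, 0.717, 0.001, 0.001]
contact_force: [3.3, 0.3, 6.0]
gripper_width: 0.0142
grip_force: 45.0
```

Emit:
{"fn": "send_rows", "kwargs": {
  "motion": [
    [[0.78, 0, 0, 0, 0], [0.74, 0, 0, 0, 0], [0.7, 0, 0, 0, 0], [0.66, 0, 0, 0, 0], [0.6, 0, 0, 0, 0], [0.6, 0, 0, 0, 0]]
  ]
}}

```text
time: 21.08
ee_pos: [0.6089, -0.0835, 0.115]
tool_rot: [0.697, 0.717, -0.0, -0.0]
contact_force: [-0.5, 0.2, -0.1]
gripper_width: 0.0338
grip_force: 0.0
```

```bash
python3 - <<'E'
from h import *
pose()
E
```

```text
at [ 0.6089 -0.0835  0.115 ] yaw 1.62 units [-0.   -0.21 -0.05] 0.0 F [-0.5  0.2 -0.1] w 0.0338 t 21.075
side orange 346 x [548. 608. 617.] y [-124.  -63.  -35.] z [ 57. 148. 151.]
side red 210 x [628. 633. 640.] y [-113.  -76.  -43.] z [13. 19. 21.]
side blue 705 x [532. 558. 582.] y [-71.  -9.  -7.] z [ 14.  71. 120.]
top orange 84 x [547. 612. 634.] y [-126. -109.  -49.] z [ 18. 147. 151.]
top red 46 x [632. 637. 641.] y [-118. -100.  -72.] z [13. 17. 22.]
top blue 330 x [535. 573. 585.] y [-158. -128.  -55.] z [ 13. 108. 121.]
```

Emit:
{"fn": "send_rows", "kwargs": {
  "motion": [
    [[0.6, 0, 0, -0.5, 0], [0.6, 0, 0, -1.2, 0], [0.6, 0, 0, -2.2, 0], [0.6, 0, 0, -3.5, 0], [0.6, 0, -1, -4.5, 0], [0.6, -1, -3, -4.5, 0], [0.6, -3, -5, -4.5, 0], [0.6, -4, -6, -4.5, 0]]
  ]
}}

```text
time: 22.18
ee_pos: [0.436, -0.2048, 0.2526]
tool_rot: [0.697, 0.718, 0.0, 0.002]
contact_force: [0.5, -0.5, 0.3]
gripper_width: 0.0345
grip_force: 0.0
```

```bash
python3 - <<'E'
from h import *
pose()
f,_=cam("top"); g,_=cam("side")
save(np.hstack([cv2.resize(f[100:270,100:300],(400,340)),cv2.resize(g[110:340,140:340],(296,340))]),"end.png")
_,P=cam("top"); d=np.load("t0.npz")
for n,(u,v) in dict(timer=(217,147),shaker=(257,156),jar=(349,246)).items(): print(n,P[v-2:v+3,u-2:u+3].reshape(-1,3).mean(0).round(3))
# tablet yaw from handle top line / foot line
for k in("orange","red"):
    m=masks(f)[k]&np.all((P>[.55,-.2,.01])&(P<[.66,.03,.2]),-1); p=P[m]
    p=p[p[:,2]>np.percentile(p[:,2],30)]
    r=cv2.minAreaRect((p[:,:2]*1000).astype(np.float32)); print(k,r)
E
```

```text
at [ 0.436  -0.2048  0.2526] yaw 1.7 units [3.88 5.66 4.54] 0.01 F [ 0.5 -0.5  0.3] w 0.0345 t 22.175
side orange 348 x [548. 608. 617.] y [-123.  -64.  -36.] z [ 58. 148. 151.]
side red 212 x [628. 633. 640.] y [-113.  -77.  -42.] z [13. 19. 21.]
side blue 701 x [532. 557. 581.] y [-61.  -9.  -6.] z [ 14.  69. 120.]
top orange 257 x [549. 610. 634.] y [-124.  -72.  -39.] z [ 18. 146. 151.]
top red 63 x [633. 637. 640.] y [-118.  -88.  -49.] z [12. 18. 24.]
top blue 537 x [535. 573. 585.] y [-157.  -95.  -13.] z [ 13. 112. 120.]
timer [ 0.737 -0.229  0.034]
shaker [ 0.702 -0.338  0.086]
jar [ 0.467 -0.576  0.085]
orange ((610.6160278320312, -81.53701782226562), (12.726632118225098, 89.79781341552734), 0.15537989139556885)
red ((636.0647583007812, -90.14610290527344), (87.52899932861328, 19.082284927368164), 76.85099029541016)
```

View pics/end.png

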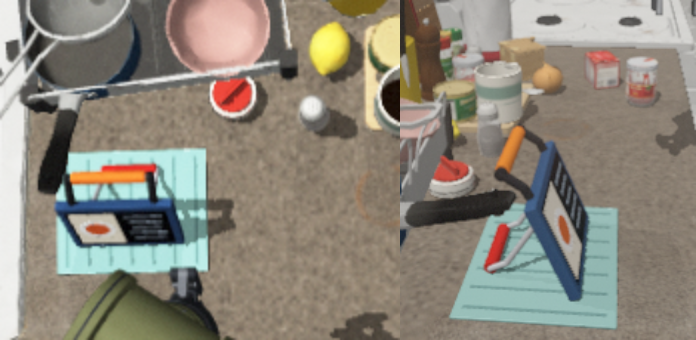

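The tablet stands on the kickstand inside the mat. In the top view it is at (120,215) on a mat spanning (57–207, 150–272), with the screen towards the robot. The timer, shaker and jar have not moved.

```bash
python3 -c "
from rig import env
print(env.close_job())"
```

```text
the job is handed in; nothing more can be done
None
```

I folded the kickstand fully out and stood the tablet on the mat, wholly on it, square to within about 2°, screen facing the robot; I then let go and handed in at about 22 s, with the timer, jar and shaker unmoved (the hand-in returned no verdict).

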